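# Run the gauge ring along the bent brass rod

### The arm

A 7-joint arm with a two-finger parallel gripper is mounted at the origin on a cart in front of the work surface, level with it; the furniture and walls round the work are solid. World frame = base frame: x ahead of the robot, y to its left, z up, the work surface at z = 0. Lengths are in m, angles in rad, forces in N, time in s.
With the tool pointing down it reaches from about 0.4 to 0.85 m from the base axis. Payload 10.4 kg.
Tool frame: the origin (TCP) lies at the very end of the fingers, on their centre line; the grasp point (between the pads) lies 19 mm behind it; y points along the fingers, x is the direction in which the jaws open and shut, and the axes are right-handed (so a half turn about y gives the same grasp; the last joint's range is limited). The gripper opens to 87 mm and grips with 3 to 60 N. Pads are 19 mm wide; open, the fingers measure 117 mm over their backs; the gripper's body (75 mm by 190 mm) begins 51 mm behind the grasp point.
Start: joints at [1.317, 0.332, -0.065, 1.46, 0.022, 1.35, -0.088], TCP at [0.143, -0.608, 0.223] pointing down, gripper open.
Joint ranges: [-2.6, 2.6], [-0.5, 2.12], [-1.47, 1.34], [0.16, 2.42], [-1.27, 4.41], [0.06, 2.06], [-2.6, 2.6]. Speed limits (rad/s): [2.22, 2.22, 2.79, 2.79, 3.14, 3.14, 3.14].

### API

Orientations are given as a unit quaternion [x, y, z, w].
In Python, from bench import readout, vision, r gives the robot as it stands.
- The arm moves only by the tool arm_command, never from a script. Its argument "targets" is a list that holds one entry, the list of rows, each a list of 6 numbers: the shift along the tool's x, y, z in m, then the turn, a rotation vector about the tool's x, y, z in degrees. A call has 1 to 12 rows; each row shifts and turns the commanded pose from where the row before left it, along the tool's axes as they then stand; what a row does not reach is not made up. A row lasts 1/12 s, in which the tool goes at most 41.7 mm and 7.16 degrees, less where a joint would pass 70% of its speed; a pose out of reach is approached as far as the arm can. A call is refused whole if a number of a shift passes 0.0417 or a number of a turn 7.16, either way. A call with a gripper value outside its range is refused whole. "hand" is the opening, from 0 (shut) to 1 (fully open), set as the call begins (left out, the last holds). The fingers move at their own pace and stop on an object; "grip_force" is the grip in N (left out, the last holds). Time passes only in rows, so rows that do not move let the fingers close. It gives the time, the measured TCP pose, the force and the opening at its end, in the units of the state.
- readout.read_state(): the state, without advancing time (a new reading comes with each control period).
- vision.camera(name): name is "scene" or "side" or "wrist"; returns a dict with "pixels" (420x560x3 uint8, blue, green, red), "fovy" (degrees; the focal length in pixels is half the picture's height over the tangent of half this angle, whatever the lens; pixels are square), "cx", "cy" (the principal point, pixels), "D" ([k1, k2, p1, p2, k3] as OpenCV has them; the pictures are not rectified), "R" (3x3) and "t" (3): a world point X has camera coordinates R X + t; the wrist camera has in their place "mount" (4x4, takes a point from camera to tool coordinates, whose origin is the TCP and whose axes are the tool frame's). Camera axes: x right, y down, z forward; pixel columns grow to the right and rows downward; lengths in m; the calibration is good to about 2 mm. A picture is of the moment at which its call begins: read the wrist's pose just before it. There is no depth.
- r.close_job(): hands the job in, once; it reports no verdict.
The state is a dict: "time": time; "joint_positions": joint angles; "joint_vel": joint speeds; "joint_torque": joint torques, N m; "ee_pos": TCP position; "eef_rot": TCP orientation; "ft_force": force on the tool from outside, world axes, zero at the start; "torque": the same for the moment, N m; "width": finger opening in m.
Only numpy, scipy, OpenCV 4.12 (cv2) and the standard library are available. Lean on these libraries where they do the work, as an engineer would, in place of code of your own. Each camera call takes 0.05 s, during which the arm holds its last target.

### The job

Check the bends of the brass rod: slide the blue gauge ring that hangs on it along the rod, round both bends, until it rests against the red stop collar at the other end, and let go of it there. Leave the white ring on the steel rod where it is.

Things in the scene. Friction and masses are not known exactly. Their poses are not given: they have to be found in the camera images.
- brass_stand: Fixed stand, dark wood base 280x110x12 mm, with a level 8 mm brass rod, axis 110 mm above the table, ends bent down into clamp blocks at x -118 and 118. Origin: underside centre of base; x along base, z up. Rod axis in this frame (mm): straight at y -30 to x -40, 45 deg bend left (corner -30,-30), diagonal, bend back (corner 30,30), straight at y 30. Bend radius 24. Red stop: see ring_home.
- blue_ring_center (a point): Centre of the blue ring hanging on the brass rod, at first on the straight at the stand's -x end. Outside diameter 42 mm, bore 24 mm, 16 mm long along the bore (point x axis), about 60 g. Hanging, its centre is 8 mm under the rod axis, 102 mm above the table. Pinch it from above across its diameter, a finger each side of the rod; it slides freely, turn it with the rod at the bends.
- ring_home (a point): Point on the brass stand: centre of the blue ring when it hangs touching the red stop (x 72, y 30, height 102 mm in the stand's frame; x axis along the stand's x). The red stop collar, 34 mm across, is fixed round the rod from x 80 to 90; its top at 127 mm is the stand's highest point.
- white_ring_center (a point): Centre of the white ring, same size as the blue one, that already hangs near the red stop of the other stand, which is alike but has a steel rod. Not to be moved.
Mind the look-alikes: they are no part of the job. Of the things shaped like the part that bears blue_ring_center, the blue one is meant.

How it is judged:
By the outcome, as a careful person would: the job done as asked, in the order asked, and still so for the second after the job is handed in, with the robot touching nothing.
It also fails if it takes over 40 s, if anything falls off the work surface, if the arm or the gripper's body presses on something with over 40 N, if the wrist force passes 120 N, or if a joint passes its speed limit or range.

## Working session

There is one attempt and no reset: what is moved stays moved. The work goes in short steps, Python scripts to look and compute and a tool call to move; the robot and the scene stay as the last step left them, time stands still between calls to the robot, and variables do not carry over. Pictures are saved under pics/ and viewed, and the job is handed in when it is done.

Besides the shell and the picture viewer there is one more tool, called after "Emit:" in YAML: its name, and indented under it one key for each argument. arm_command: Moves the arm, as the interface text tells. Its arguments: {"type":"object","properties":{"targets":{"type":"array","items":{"type":"array","items":{"type":"array","items":{"type":"number"}}}},"hand":{"type":"number"},"grip_force":{"type":"number"}},"required":["targets"]}

```bash
ls; mkdir -p pics
cat > h.py <<'E'
import numpy as np, cv2
from bench import readout, vision, r
def K(c):
    h,w=c["pixels"].shape[:2]; f=h/2/np.tan(np.radians(c["fovy"])/2)
    return np.array([[f,0,c["cx"]],[0,f,c["cy"]],[0,0,1.]])
E
python3 - <<'E'
from h import *
import pickle
s=readout.read_state()
for k,v in s.items(): print(k,np.round(v,4))
for n in("scene","side","wrist"):
    s=readout.read_state()
    c=vision.camera(n); cv2.imwrite(f"pics/{n}0.png",c["pixels"])
    c["state"]=s; pickle.dump(c,open(f"{n}0.pkl","wb"))
    print(n,{k:np.round(v,4).tolist() for k,v in c.items() if k not in("pixels","state")})
E
```

```text
pics
time 0.0
joint_positions [ 1.3174  0.3329 -0.0647  1.4609  0.0216  1.3499 -0.0885]
joint_vel [ 0.0009  0.0009  0.0012 -0.0006 -0.0009  0.0007  0.0019]
joint_torque [ 4.00000e-04 -6.23250e+01  2.51000e-02 -3.89893e+01 -6.13000e-02
  3.98000e-02  1.00000e-04]
ee_pos [ 0.1429 -0.6081  0.2218]
eef_rot [-0.5539  0.4395 -0.4387  0.5545]
ft_force [-0.0699 -0.5389 -0.6791]
torque [-0.0022 -0.      0.0081]
width 0.0869
scene {'fovy': 54.5503, 'cx': 279.5739, 'cy': 210.7445, 'D': [-0.0771, 0.0, 0.0, 0.0, 0.0], 'R': [[-0.4158, -0.9094, 0.0132], [-0.5484, 0.2391, -0.8013], [0.7255, -0.3404, -0.5981]], 't': [0.2911, 0.3619, 0.5137]}
side {'fovy': 56.1184, 'cx': 272.626, 'cy': 210.1383, 'D': [0.0191, 0.0, 0.0, 0.0, 0.0], 'R': [[0.9264, -0.3765, -0.0077], [-0.2585, -0.621, -0.74], [0.2738, 0.6875, -0.6726]], 't': [-0.5009, 0.2451, 0.7731]}
wrist {'fovy': 62.839, 'cx': 287.1673, 'cy': 207.0483, 'D': [-0.0715, 0.0, 0.0, 0.0, 0.0], 'mount': [[1.0, -0.0009, -0.0004, -0.0004], [0.0002, -0.268, 0.9634, -0.1627], [-0.0009, -0.9634, -0.268, 0.0723], [0.0, 0.0, 0.0, 1.0]]}
```

View pics/scene0.png

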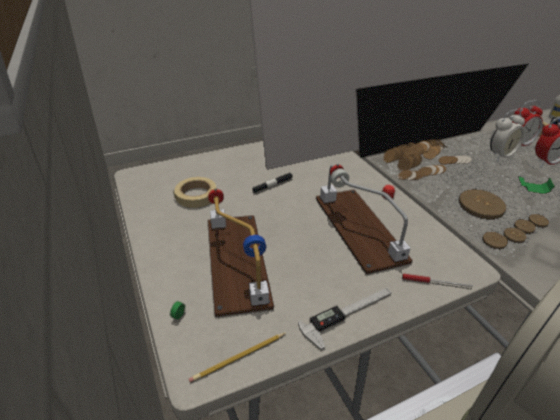

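View pics/side0.png

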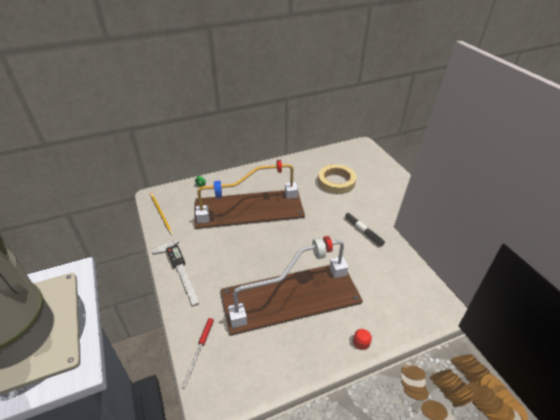

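View pics/wrist0.png

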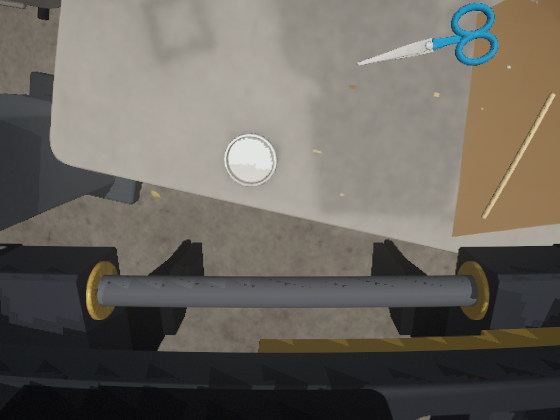

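The scene view has the brass stand on the left, with the blue ring at (255,244) and the red stop at (215,196). The steel stand is on the right, with the white ring at (340,176). I'll enlarge these.

Run:
```python
import cv2
a=cv2.imread("pics/scene0.png")[170:320,185:295]; cv2.imwrite("pics/sc_c.png",cv2.resize(a,None,fx=4,fy=4,interpolation=cv2.INTER_CUBIC)[:600])
a=cv2.imread("pics/side0.png")[150:235,180:320]; cv2.imwrite("pics/si_c.png",cv2.resize(a,None,fx=5.5,fy=5.5,interpolation=cv2.INTER_CUBIC))
```

```text
(no output)
```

View pics/sc_c.png

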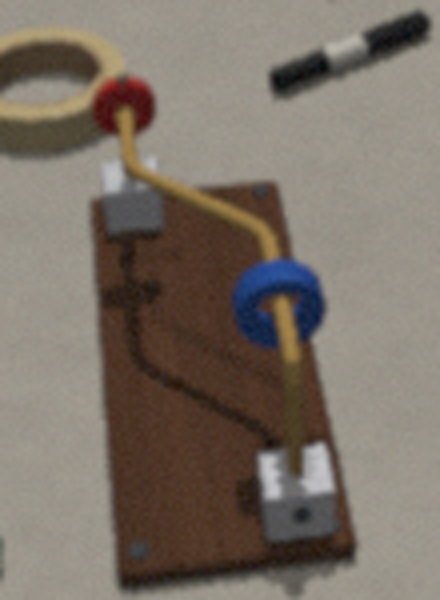

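View pics/si_c.png

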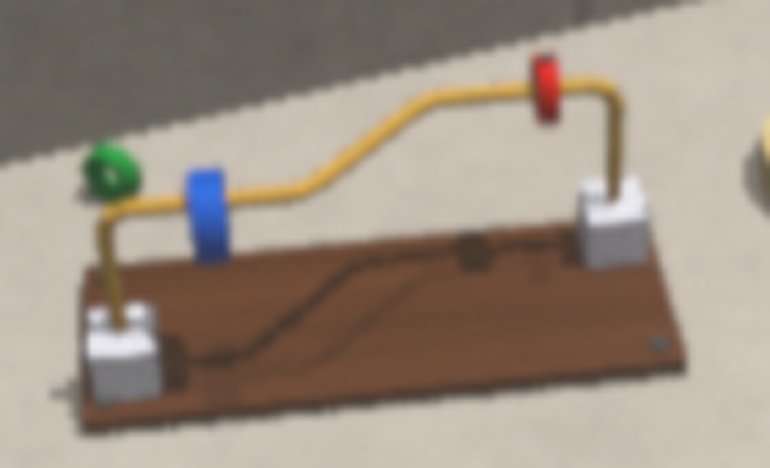

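```bash
cat > fit.py <<'E'
from h import *
import pickle
from scipy.optimize import least_squares
cs={n:pickle.load(open(n+"0.pkl","rb")) for n in("scene","side")}
def proj(c,P): return cv2.projectPoints(np.float64(P).reshape(-1,3),cv2.Rodrigues(c["R"])[0],c["t"],K(c),c["D"])[0][:,0]
O={"scene":(4,(185,170),[((85,30,110),(124,103)),((-140,-55,12),(352,543)),((-140,55,12),(122,575)),((140,55,12),(93,200)),((140,-55,12),(275,183)),((26,26,110),(139,173)),((-26,-26,110),(268,228))]),
 "side":(5.5,(180,150),[((85,30,110),(546,88)),((-140,-55,12),(85,422)),((140,-55,12),(684,362)),((-140,55,12),(87,268)),((140,55,12),(652,225)),((26,26,110),(425,100)),((-26,-26,110),(312,188))])}
def W(p,P):
    P=np.array(P,float)/1000; c,s=np.cos(p[2]),np.sin(p[2])
    return P@np.array([[c,s,0],[-s,c,0],[0,0,1]])+[p[0],p[1],0]
def res(p,ns=("scene","side")):
    o=[]
    for n in ns:
        f,off,l=O[n]
        uv=np.array([b for a,b in l])/f+off
        o.append(proj(cs[n],W(p,[a for a,b in l]))-uv)
    return np.concatenate(o)
if __name__=="__main__":
  for ns in (("scene",),("side",),("scene","side")):
    best=min((least_squares(lambda p:res(p,ns).ravel(),[.6,.1,y]) for y in(0,1.5,3,-1.5)),key=lambda s:s.cost)
    print(ns,best.x,np.degrees(best.x[2]),best.cost); 
  p=best.x; print(np.round(res(p),1)); np.save("p.npy",p)
  for n,uv in(("scene",np.array([279,305])/4+(185,170)),("side",np.array([208,216])/5.5+(180,150))):
    xs=np.arange(-115,-35.,.5); d=proj(cs[n],W(p,[(x,-30,102) for x in xs]))-uv; i=np.argmin((d**2).sum(1)); print("ring x",n,xs[i],d[i])
  for n in cs: print(n,"cam",-cs[n]["R"].T@cs[n]["t"])
  print("ringhome",W(p,[(72,30,102),(-118,-30,0),(118,30,0)]))
E
python3 fit.py
```

```text
('scene',) [ 0.54038789  0.16944797 -0.24661808] -14.130175339020841 7.956600160466996
('side',) [0.54291099 0.1687993  6.02320977] 345.10449902167153 5.889203433745033
('scene', 'side') [0.54187712 0.1689814  6.03285778] 345.65728901476217 16.038326443123584
[[ 0.6  0.4]
 [ 1.8 -0.3]
 [-1.3 -0.5]
 [-0.4 -1.5]
 [ 1.  -1.8]
 [ 0.5 -0.4]
 [-2.3 -0.4]
 [-0.   0.7]
 [-1.2  0.1]
 [ 1.1 -0.1]
 [-1.1 -0.5]
 [-1.  -2.2]
 [-1.1  1.5]
 [ 0.1  0.2]]
ring x scene -73.5 [ 0.47412679 -0.11188373]
ring x side -72.0 [0.0451515  0.53757575]
scene cam [-0.05322092  0.35303506  0.59336904]
side cam [ 0.31572742 -0.56791595  0.69742036]
ringhome [[0.61906461 0.1802104  0.102     ]
 [0.42012338 0.16914757 0.        ]
 [0.66363086 0.16881522 0.        ]]
```

```bash
cat >> h.py <<'E'
def ray(c,uv,z):
    q=cv2.undistortPoints(np.float64(uv).reshape(-1,1,2),K(c),c["D"])[:,0]
    d=np.c_[q,np.ones(len(q))]@c["R"]; o=-c["R"].T@c["t"]
    return o+d*((z-o[2])/d[:,2])[:,None]
E
python3 - <<'E'
from h import *
import pickle
cs={n:pickle.load(open(n+"0.pkl","rb")) for n in("scene","side")}
for n,l in(("scene",[(265,166),(358,153),(440,140),(525,65),(495,275),(180,390),(118,185),(410,170),(360,90),(330,180)]),("side",[(395,232),(462,305),(480,325),(405,185),(370,138),(140,195),(200,415),(475,330),(365,340),(560,290)])):
    for z in (0,):
        print(n,z); [print(u,np.round(w,3)) for u,w in zip(l,ray(cs[n],l,z))]
E
```

```text
scene 0
(265, 166) [ 0.878 -0.035  0.   ]
(358, 153) [ 0.838 -0.325  0.   ]
(440, 140) [ 0.809 -0.627  0.   ]
(525, 65) [ 1.312 -1.69   0.   ]
(495, 275) [ 0.286 -0.302  0.   ]
(180, 390) [0.307 0.349 0.   ]
(118, 185) [0.944 0.363 0.   ]
(410, 170) [ 0.695 -0.409  0.   ]
(360, 90) [ 1.293 -0.637  0.   ]
(330, 180) [ 0.739 -0.169  0.   ]
side 0
(395, 232) [ 0.848 -0.045  0.   ]
(462, 305) [ 0.851 -0.275  0.   ]
(480, 325) [ 0.851 -0.325  0.   ]
(405, 185) [0.983 0.099 0.   ]
(370, 138) [1.027 0.348 0.   ]
(140, 195) [0.286 0.343 0.   ]
(200, 415) [ 0.296 -0.28   0.   ]
(475, 330) [ 0.834 -0.329  0.   ]
(365, 340) [ 0.624 -0.267  0.   ]
(560, 290) [ 1.067 -0.322  0.   ]
```

```bash
cat >> h.py <<'E'
from scipy.spatial.transform import Rotation as Rn
def st(pr=True):
    s=readout.read_state(); R=Rn.from_quat(s["eef_rot"]).as_matrix()
    if pr: print("t",round(s["time"],2),"p",np.round(s["ee_pos"],4),"yaw x",round(np.degrees(np.arctan2(R[1,0],R[0,0])),2),"ydir",np.round(R[:,1],3),"z",np.round(R[:,2],3),"F",np.round(s["ft_force"],1),"w",round(s["width"],4),"q",np.round(s["joint_positions"],2))
    return s,R
E
python3 - <<'E'
from h import *
st(); p=np.load("p.npy")
from fit import W
print(W(p,[(-73,-30,102)]))
E
```

```text
t 0.15 p [ 0.1429 -0.6081  0.2219] yaw x -76.77 ydir [-0.     0.001 -1.   ] z [ 0.973  0.229 -0.   ] F [1.2 0.5 0.7] w 0.087 q [ 1.32  0.33 -0.06  1.46  0.02  1.35 -0.09]
[[0.46372079 0.15800011 0.102     ]]
```

```bash
cat > plan.py <<'E'
from h import *
def rows_for(P,YAW,p0,R0,nd=3,nr=1):
    """waypoints P, tool-x yaw (deg), fingers down; returns rounded rows integrating rounding"""
    p=np.array(p0,float);R=R0.copy();out=[]
    for q,yw in zip(P,YAW):
        a=np.radians(yw); x=np.array([np.cos(a),np.sin(a),0]); y=np.array([0,0,-1.])
        T=np.c_[x,y,np.cross(x,y)]
        s=np.round(R.T@(np.array(q)-p),nd)
        w=np.round(np.degrees(Rn.from_matrix(R.T@T).as_rotvec()),nr)
        p=p+R@s; R=R@Rn.from_rotvec(np.radians(w)).as_matrix()
        out.append([*s.tolist(),*w.tolist()])
    return out,p,R
def show(out):
    a=np.array(out); print("max",np.abs(a).max(0))
    for i in range(0,len(out),12): print([[float(f"{v:g}")+0.0 for v in r_] for r_ in out[i:i+12]])
E
python3 - <<'E'
from plan import *
s,R=st()
n=27; t=np.arange(1,n+1)/n
az=np.radians(-76.77+t*(18.8+76.77)); rr=.6247+t*(.49-.6247); z=.222+np.minimum(t*2,1)*.033
yaw=-76.77+t*(75.65+76.77)
o,p,_=rows_for(np.c_[rr*np.cos(az),rr*np.sin(az),z],yaw,s["ee_pos"],R)
show(o);print(p)
E
```

```text
t 0.15 p [ 0.1429 -0.6081  0.2219] yaw x -76.77 ydir [-0.     0.001 -1.   ] z [ 0.973  0.229 -0.   ] F [1.2 0.5 0.7] w 0.087 q [ 1.32  0.33 -0.06  1.46  0.02  1.35 -0.09]
max [2.1e-02 3.0e-03 3.8e-02 0.0e+00 5.7e+00 1.0e-01]
[[-0.006, -0.002, 0.038, 0.0, -5.6, -0.1], [-0.005, -0.003, 0.038, 0.0, -5.7, 0.0], [-0.003, -0.002, 0.038, 0.0, -5.6, 0.0], [-0.002, -0.003, 0.038, 0.0, -5.7, 0.0], [-0.001, -0.002, 0.038, 0.0, -5.6, 0.0], [0.001, -0.003, 0.037, 0.0, -5.7, 0.0], [0.002, -0.002, 0.037, 0.0, -5.6, 0.0], [0.003, -0.003, 0.036, 0.0, -5.7, 0.0], [0.005, -0.002, 0.036, 0.0, -5.6, 0.0], [0.005, -0.003, 0.036, 0.0, -5.7, 0.0], [0.007, -0.002, 0.035, 0.0, -5.6, 0.0], [0.009, -0.003, 0.034, 0.0, -5.6, 0.0]]
[[0.009, -0.002, 0.034, 0.0, -5.7, 0.0], [0.01, -0.001, 0.033, 0.0, -5.6, 0.0], [0.012, 0.0, 0.033, 0.0, -5.7, 0.0], [0.012, 0.0, 0.032, 0.0, -5.6, 0.0], [0.014, 0.0, 0.031, 0.0, -5.7, 0.0], [0.014, 0.0, 0.03, 0.0, -5.6, 0.0], [0.016, 0.0, 0.03, 0.0, -5.7, 0.0], [0.016, 0.0, 0.028, 0.0, -5.6, 0.0], [0.017, 0.0, 0.028, 0.0, -5.7, 0.0], [0.018, 0.0, 0.027, 0.0, -5.6, 0.0], [0.018, 0.0, 0.026, 0.0, -5.6, 0.0], [0.02, 0.0, 0.025, 0.0, -5.7, 0.0]]
[[0.02, 0.0, 0.025, 0.0, -5.6, 0.0], [0.021, 0.0, 0.023, 0.0, -5.7, 0.0], [0.021, 0.0, 0.022, 0.0, -5.6, 0.0]]
[0.46405281 0.15801376 0.25450072]
```

These are the things that could be mistaken for the target, with their pixels in the scene view:
- blue ring (255,244)
- white ring (340,176)
- tape roll (195,188)
- red stop (216,196)
- green nut (178,310)

I choose the blue ring on the brass rod. The crop confirms it.

Emit:
arm_command:
  targets:
    - [[-0.006,-0.002,0.038,0,-5.6,-0.1],[-0.005,-0.003,0.038,0,-5.7,0],[-0.003,-0.002,0.038,0,-5.6,0],[-0.002,-0.003,0.038,0,-5.7,0],[-0.001,-0.002,0.038,0,-5.6,0],[0.001,-0.003,0.037,0,-5.7,0],[0.002,-0.002,0.037,0,-5.6,0],[0.003,-0.003,0.036,0,-5.7,0],[0.005,-0.002,0.036,0,-5.6,0],[0.005,-0.003,0.036,0,-5.7,0],[0.007,-0.002,0.035,0,-5.6,0],[0.009,-0.003,0.034,0,-5.6,0]]
  hand: 1

```text
time: 1.15
ee_pos: [0.4677, -0.3172, 0.252]
eef_rot: [0.706, -0.054, 0.054, -0.705]
ft_force: [-0.3, 0.4, 1.4]
width: 0.0872
```

Emit:
arm_command:
  targets:
    - [[0.009,-0.002,0.034,0,-5.7,0],[0.01,-0.001,0.033,0,-5.6,0],[0.012,0,0.033,0,-5.7,0],[0.012,0,0.032,0,-5.6,0],[0.014,0,0.031,0,-5.7,0],[0.014,0,0.03,0,-5.6,0],[0.016,0,0.03,0,-5.7,0],[0.016,0,0.028,0,-5.6,0],[0.017,0,0.028,0,-5.7,0],[0.018,0,0.027,0,-5.6,0],[0.018,0,0.026,0,-5.6,0],[0.02,0,0.025,0,-5.7,0]]

```text
time: 2.15
ee_pos: [0.4997, 0.073, 0.2544]
eef_rot: [0.616, 0.348, -0.348, -0.615]
ft_force: [1.7, 0.1, -0.4]
width: 0.087
```

Emit:
arm_command:
  targets:
    - [[0.02,0,0.025,0,-5.6,0],[0.021,0,0.023,0,-5.7,0],[0.021,0,0.022,0,-5.6,0],[0,0,0,0,0,0],[0,0,0,0,0,0],[0,0,0,0,0,0]]

```text
time: 2.65
ee_pos: [0.4644, 0.157, 0.2543]
eef_rot: [0.56, 0.433, -0.433, -0.558]
ft_force: [0.2, -0.5, 0.4]
width: 0.0872
```

Run:
```python
from h import *
import pickle
s,R=st(); c=vision.camera("wrist"); c["state"]=s; pickle.dump(c,open("wrist1.pkl","wb")); cv2.imwrite("pics/w1.png",c["pixels"])
```

```text
t 2.65 p [0.4644 0.157  0.2543] yaw x 75.53 ydir [ 0.    -0.002 -1.   ] z [-0.968  0.25  -0.001] F [ 0.2 -0.5  0.4] w 0.0872 q [ 0.49  0.09 -0.94  1.72  0.08  1.37  0.85]
```

View pics/w1.png

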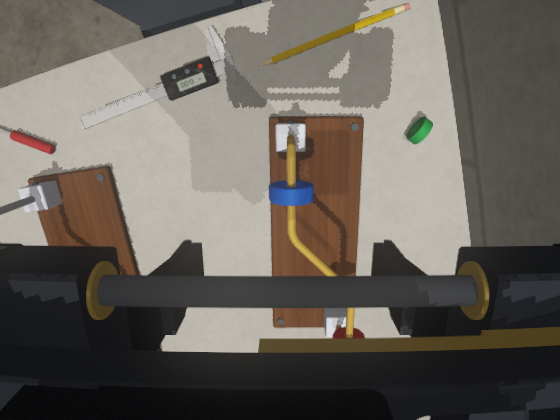

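Run:
```python
import cv2
a=cv2.imread("pics/w1.png")[105:345,255:375]; cv2.imwrite("pics/w1c.png",cv2.resize(a,None,fx=2.5,fy=2.5,interpolation=cv2.INTER_CUBIC))
```

```text
(no output)
```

View pics/w1c.png

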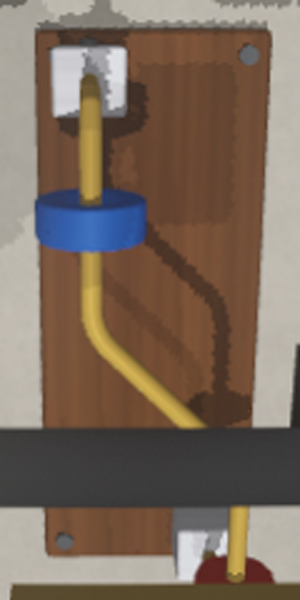

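```bash
cat > fit2.py <<'E'
from fit import *
c=pickle.load(open("wrist1.pkl","rb"));s=c["state"]
T=np.eye(4);T[:3,:3]=Rn.from_quat(s["eef_rot"]).as_matrix();T[:3,3]=s["ee_pos"]
M=np.linalg.inv(T@c["mount"]);c["R"]=M[:3,:3];c["t"]=M[:3,3]
cs["wrist"]=c
L=[((-140,-55,12),(37,30)),((-140,55,12),(270,30)),((140,-55,12),(47,555)),((-30.8,-28.2,110),(96,325))]
lat=[((-90,-30,110),(91,150)),((-50,-30,110),(91,280)),((60,30,110),(238,530))]
def rw(p):
    a=proj(c,W(p,[x for x,_ in L]))-(np.array([y for _,y in L])/2.5+(255,105))
    b=proj(c,W(p,[x for x,_ in lat]))-(np.array([y for _,y in lat])/2.5+(255,105))
    return np.r_[a.ravel(),b[:,0]]
p0=np.load("p.npy"); p0[2]-=2*np.pi
print(np.round(rw(p0),1))
f=least_squares(rw,p0); print("wrist",f.x,np.degrees(f.x[2]),f.cost,np.round(f.fun,1))
g=least_squares(lambda p:np.r_[rw(p),res(p).ravel()],p0); print("all",g.x,np.degrees(g.x[2]),np.round(g.fun[:11],1))
np.save("p2.npy",f.x)
for p in(f.x,g.x):
    xs=np.arange(-115,-35.,.5)
    uv=np.array([91,197])/2.5+(255,105)  # top of ring front? upper rim centre
    for q,uv in((( 81,),(91,195)),):pass
    for x in(-75,-73,-71): print(x,((proj(c,W(p,[(x-8,-30,123),(x+8,-30,123),(x,-51,102),(x,-9,102)]))-(255,105))*2.5).round(0).tolist())
    print("ring",W(p,[(-73,-30,102)]),"home",W(p,[(72,30,102)]))
E
python3 fit2.py
```

```text
[-3.4  0.7 -0.8  0.7 -3.3  2.1 -2.9  2.7 -2.9 -2.8 -3.2]
wrist [ 0.54087946  0.17238364 -0.24576783] -14.081459480520731 4.105259149582532 [-1.3 -0.7  1.4 -1.1 -0.7  1.2  0.2  1.  -0.   0.2  0.1]
all [ 0.54136764  0.1713079  -0.25036347] -14.344770025498073 [-1.5 -0.2  1.1 -0.2 -1.8  1.5 -0.7  1.6 -0.6 -0.6 -1.1]
-75 [[91.0, 200.0], [92.0, 244.0], [35.0, 210.0], [147.0, 209.0]]
-73 [[91.0, 205.0], [92.0, 250.0], [35.0, 215.0], [147.0, 214.0]]
-71 [[91.0, 211.0], [92.0, 255.0], [35.0, 220.0], [147.0, 219.0]]
ring [[0.46277402 0.1610461  0.102     ]] home [[0.61801495 0.18396448 0.102     ]]
-75 [[90.0, 201.0], [90.0, 246.0], [33.0, 211.0], [145.0, 211.0]]
-73 [[90.0, 207.0], [90.0, 251.0], [34.0, 216.0], [145.0, 216.0]]
-71 [[90.0, 213.0], [90.0, 257.0], [34.0, 221.0], [145.0, 221.0]]
ring [[0.46321092 0.16032942 0.102     ]] home [[0.61855554 0.18253413 0.102     ]]
```

Emit:
arm_command:
  targets:
    - [[0.0033,0.03,0.0025,0,-0.4,0],[0,0.035,0,0,0,0],[0,0.035,0,0,0,0],[0,0.03,0,0,0,0],[0,0.025,0,0,0,0],[0,0.016,0,0,0,0],[0,0,0,0,0,0],[0,0,0,0,0,0]]

```text
time: 3.37
ee_pos: [0.4626, 0.1604, 0.0831]
eef_rot: [0.558, 0.434, -0.436, -0.557]
ft_force: [0.4, 0.0, 0.1]
width: 0.087
```

Run:
```python
from h import *
st()
for n in("wrist","scene"):
  c=vision.camera(n); cv2.imwrite(f"pics/{n}2.png",c["pixels"])
a=c["pixels"][170:320,185:335]; cv2.imwrite("pics/sc2.png",cv2.resize(a,None,fx=4,fy=4,interpolation=cv2.INTER_CUBIC))
```

```text
t 3.37 p [0.4626 0.1604 0.0831] yaw x 75.92 ydir [-0.001 -0.002 -1.   ] z [-0.97   0.243  0.001] F [0.4 0.  0.1] w 0.087 q [ 0.39  0.29 -0.91  1.93  0.27  1.04  0.69]
```

View pics/wrist2.png

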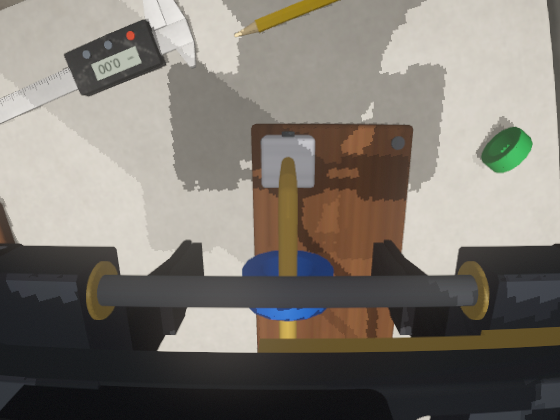

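View pics/sc2.png

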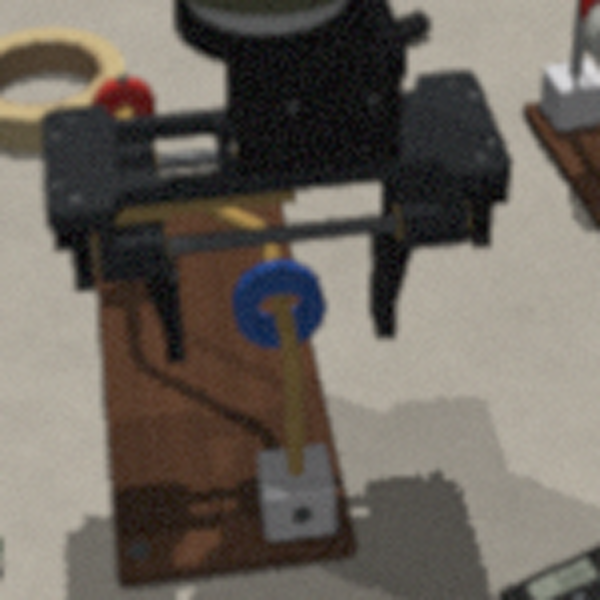

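The ring sits centred between the fingers: wrist x≈288, against a finger midpoint of 288. Closing gently.

Emit:
arm_command:
  targets:
    - [[0,0,0,0,0,0],[0,0,0,0,0,0],[0,0,0,0,0,0],[0,0,0,0,0,0],[0,0,0,0,0,0],[0,0,0,0,0,0],[0,0,0,0,0,0],[0,0,0,0,0,0]]
  hand: 0
  grip_force: 10

```text
time: 4.13
ee_pos: [0.4626, 0.1612, 0.0834]
eef_rot: [0.558, 0.435, -0.436, -0.557]
ft_force: [-0.2, -0.1, -1.1]
width: 0.0423
```

Run:
```python
from h import *
import pickle
s,R=st()
c=vision.camera("scene"); 
a=c["pixels"][170:320,185:335]; cv2.imwrite("pics/sc3.png",cv2.resize(a,None,fx=4,fy=4,interpolation=cv2.INTER_CUBIC))
s,R=st(0);c=vision.camera("wrist");cv2.imwrite("pics/w3.png",c["pixels"])
```

```text
t 4.13 p [0.4626 0.1612 0.0834] yaw x 76.03 ydir [ 0.    -0.002 -1.   ] z [-0.97   0.241 -0.001] F [-0.2 -0.1 -1.1] w 0.0423 q [ 0.39  0.29 -0.91  1.93  0.27  1.04  0.69]
```

View pics/sc3.png

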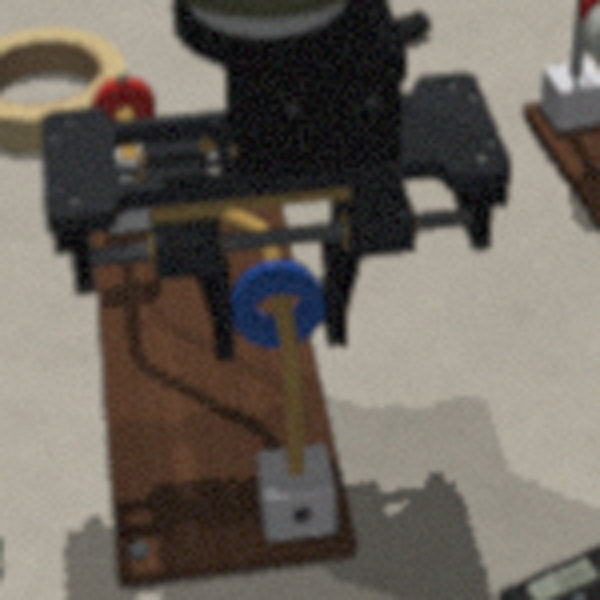

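View pics/w3.png

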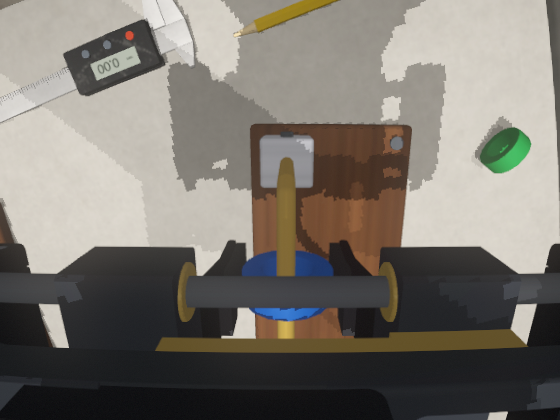

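```bash
cat > path.py <<'E'
from plan import *
from fit import W
p=np.load("p2.npy")
a=np.pi/4;tl=24*np.tan(a/2);al=24*a;dl=60*2**.5-2*tl
S1=-30-tl
def pt(x0,s):  # arclength from x0 on the first straight -> stand x,y,tangent
    l1=S1-x0
    if s<l1: return x0+s,-30,0
    s-=l1
    if s<al: t=s/24; return S1+24*np.sin(t),-30+24*(1-np.cos(t)),t
    s-=al; bx=-30+tl*np.cos(a);by=-30+tl*np.sin(a)
    if s<dl: return bx+s*np.cos(a),by+s*np.sin(a),a
    s-=dl; bx+=dl*np.cos(a);by+=dl*np.sin(a)
    if s<al: t=a-s/24; return bx+24*(np.sin(a)-np.sin(t)),by+24*(np.cos(t)-np.cos(a)),t
    s-=al; return 30+tl+s,30,0
def total(x0,xe): return S1-x0+2*al+dl+xe-30-tl
def world(x0,ss,z):
    q=np.array([pt(x0,s) for s in ss]); P=W(p,np.c_[q[:,:2],np.full(len(q),z*1000)])
    return P,np.degrees(p[2]+q[:,2])+90
E
python3 - <<'E'
from path import *
s,R=st()
x0=-73
# lift, then to arc1 start (33), arc1 9 rows, diag 7 rows, arc2 9, straight to x=66
l1=S1-x0
ss=np.r_[0,0,np.linspace(0,l1,5)[1:], l1+np.arange(1,10)/9*al, l1+al+np.arange(1,9)/8*dl, l1+al+dl+np.arange(1,10)/9*al, l1+2*al+dl+np.array([7,14,21,26])]
P,Y=world(x0,ss,.0875); P[0,2]=.0855
o,pp,_=rows_for(P,Y,s["ee_pos"],R,nd=4); print(len(o)); show(o); print(pp,P[[5,14,22,31]].round(4),Y[[5,14,22,31]])
E
```

```text
t 4.23 p [0.4626 0.1613 0.0834] yaw x 76.03 ydir [ 0.    -0.002 -1.   ] z [-0.97   0.241 -0.001] F [ 0.4 -1.2 -0. ] w 0.0421 q [ 0.39  0.29 -0.91  1.93  0.27  1.04  0.69]
36
max [2.0e-04 2.1e-03 8.3e-03 1.0e-01 5.0e+00 1.0e-01]
[[-0.0002, -0.0021, -0.0002, 0.0, 0.1, -0.1], [0.0, -0.002, 0.0, 0.0, 0.0, 0.0], [0.0, 0.0, -0.0083, 0.0, 0.0, 0.0], [0.0, 0.0, -0.0082, 0.0, 0.0, 0.0], [0.0, 0.0, -0.0083, 0.0, 0.0, 0.0], [0.0, 0.0, -0.0083, 0.0, 0.0, 0.0], [0.0001, 0.0, -0.002, 0.0, -5.0, 0.0], [0.0001, 0.0, -0.0021, 0.1, -5.0, 0.0], [0.0001, 0.0, -0.0021, 0.0, -5.0, 0.0], [0.0001, 0.0, -0.0021, 0.0, -5.0, 0.0], [0.0001, 0.0, -0.0021, 0.0, -5.0, 0.0], [0.0001, 0.0, -0.0021, 0.0, -5.0, 0.0]]
[[0.0, 0.0, -0.0021, 0.0, -5.0, 0.0], [0.0001, 0.0, -0.0021, 0.0, -5.0, 0.0], [0.0001, 0.0, -0.0021, 0.0, -5.0, 0.0], [0.0, 0.0, -0.0081, 0.0, 0.0, 0.0], [0.0, 0.0, -0.0081, 0.0, 0.0, 0.0], [0.0, 0.0, -0.0081, 0.0, 0.0, 0.0], [0.0, 0.0, -0.0082, 0.0, 0.0, 0.0], [0.0, 0.0, -0.0081, 0.0, 0.0, 0.0], [0.0, 0.0, -0.0081, 0.0, 0.0, 0.0], [0.0, 0.0, -0.0081, 0.0, 0.0, 0.0], [0.0, 0.0, -0.0081, 0.0, 0.0, 0.0], [-0.0001, 0.0, -0.0021, 0.0, 5.0, 0.0]]
[[-0.0001, 0.0, -0.0021, 0.0, 5.0, 0.0], [0.0, 0.0, -0.0021, 0.0, 5.0, 0.0], [-0.0001, 0.0, -0.0021, 0.0, 5.0, 0.0], [-0.0001, 0.0, -0.0021, 0.0, 5.0, 0.0], [-0.0001, 0.0, -0.0021, 0.0, 5.0, 0.0], [-0.0001, 0.0, -0.0021, 0.0, 5.0, 0.0], [-0.0001, 0.0, -0.0021, 0.0, 5.0, 0.0], [-0.0001, 0.0, -0.0021, 0.0, 5.0, 0.0], [0.0, -0.0001, -0.007, 0.0, 0.0, 0.0], [0.0, 0.0, -0.007, 0.0, 0.0, 0.0], [0.0, 0.0, -0.007, 0.0, 0.0, 0.0], [0.0, 0.0, -0.005, 0.0, 0.0, 0.0]]
[0.61216063 0.185432   0.08752787] [[0.4948 0.153  0.0875]
 [0.513  0.1557 0.0875]
 [0.5687 0.1891 0.0875]
 [0.5869 0.1918 0.0875]] [ 75.91854052 120.91854052 120.91854052  75.91854052]
```

Emit:
arm_command:
  targets:
    - [[-0.0002,-0.002,0,0,0.1,-0.1],[0,-0.002,0,0,0,0],[0,0,-0.008,0,0,0],[0,0,-0.008,0,0,0],[0,0,-0.0085,0,0,0],[0,0,-0.0085,0,0,0],[0,0,0,0,0,0]]

```text
time: 4.82
ee_pos: [0.4965, 0.1522, 0.0873]
eef_rot: [0.558, 0.435, -0.434, -0.558]
ft_force: [-0.2, 0.3, -0.7]
width: 0.042
```

Run:
```python
from h import *
st()
c=vision.camera("scene"); 
a=c["pixels"][170:320,185:335]; cv2.imwrite("pics/sc4.png",cv2.resize(a,None,fx=4,fy=4,interpolation=cv2.INTER_CUBIC))
```

```text
t 4.82 p [0.4965 0.1522 0.0873] yaw x 75.82 ydir [ 0.001  0.001 -1.   ] z [-0.97   0.245 -0.001] F [-0.2  0.3 -0.7] w 0.042 q [ 0.38  0.35 -0.88  1.86  0.31  1.07  0.7 ]
```

View pics/sc4.png

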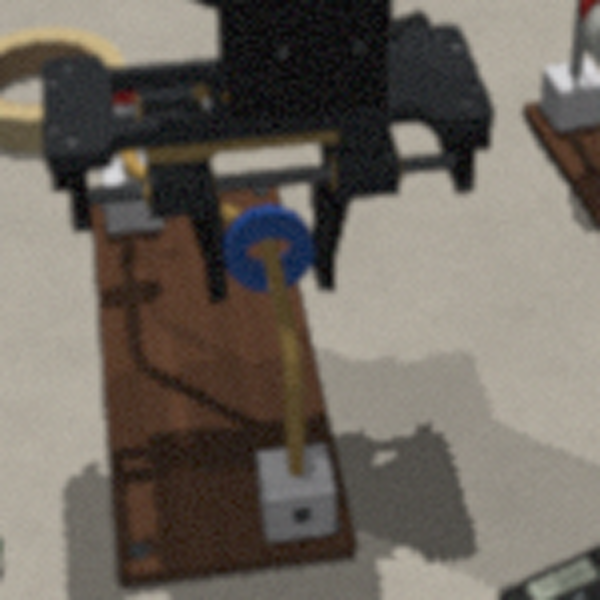

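The ring followed cleanly with no force, and the rod passes through the bore at crop pixel (270,248). Now the first bend.

Emit:
arm_command:
  targets:
    - [[0.0001,0,-0.002,0,-5,0],[0.0001,0,-0.002,0,-5,0],[0.0001,0,-0.002,0,-5,0],[0.0001,0,-0.002,0,-5,0],[0.0001,0,-0.002,0,-5,0],[0.0001,0,-0.002,0,-5,0],[0.0001,0,-0.002,0,-5,0],[0.0001,0,-0.002,0,-5,0],[0,0,-0.002,0,-5,0],[0,0,0,0,0,0]]

```text
time: 5.7
ee_pos: [0.512, 0.1559, 0.0873]
eef_rot: [0.347, 0.616, -0.616, -0.347]
ft_force: [0.1, -0.2, -0.1]
width: 0.0423
```

Run:
```python
from h import *
s,R=st()
from path import p
d=np.array(s["ee_pos"][:2])-p[:2]; c,n=np.cos(p[2]),np.sin(p[2]); print("stand xy",1000*np.array([c*d[0]+n*d[1],-n*d[0]+c*d[1]]), "arc end",pt(-73,33.06+19) if 0 else "")
```

```text
t 5.7 p [0.512  0.1559 0.0873] yaw x 121.17 ydir [ 0.001  0.    -1.   ] z [-0.856 -0.518 -0.001] F [ 0.1 -0.2 -0.1] w 0.0423 q [ 0.46  0.44 -1.01  1.82  0.42  1.11  1.42]
stand xy [-24.03145749 -23.06757015] arc end
```

No force on the wrist, and the tool is on the diagonal axis at stand position (-24,-23). Next the diagonal.

Emit:
arm_command:
  targets:
    - [[0,0,-0.008,0,0,0],[0,0,-0.008,0,0,0],[0,0,-0.008,0,0,0],[0,0,-0.008,0,0,0],[0,0,-0.008,0,0,0],[0,0,-0.008,0,0,0],[0,0,-0.008,0,0,0],[0,0,-0.009,0,0,0],[0,0,0,0,0,0]]

```text
time: 6.45
ee_pos: [0.569, 0.1901, 0.0875]
eef_rot: [0.349, 0.616, -0.615, -0.348]
ft_force: [0.0, 0.4, -0.2]
width: 0.0421
```

```bash
cat >> path.py <<'E'
def where():
    s,R=st()
    d=np.array(s["ee_pos"][:2])-p[:2]; c,n=np.cos(p[2]),np.sin(p[2]); print("stand xy",1000*np.array([c*d[0]+n*d[1],-n*d[0]+c*d[1]]))
def shot(n,f):
    c=vision.camera(n); b=(170,320,185,335) if n=="scene" else (130,250,180,330)
    cv2.imwrite(f"pics/{f}.png",cv2.resize(c["pixels"][b[0]:b[1],b[2]:b[3]],None,fx=4,fy=4,interpolation=cv2.INTER_CUBIC))
E
python3 - <<'E'
from path import *
where(); shot("scene","sc5"); shot("side","si5")
E
```

```text
t 6.45 p [0.569  0.1901 0.0875] yaw x 120.93 ydir [ 0.001  0.001 -1.   ] z [-0.858 -0.514 -0.002] F [ 0.   0.4 -0.2] w 0.0421 q [ 0.32  0.57 -0.95  1.65  0.49  1.18  1.37]
stand xy [22.94150762 24.0595258 ]
```

View pics/sc5.png

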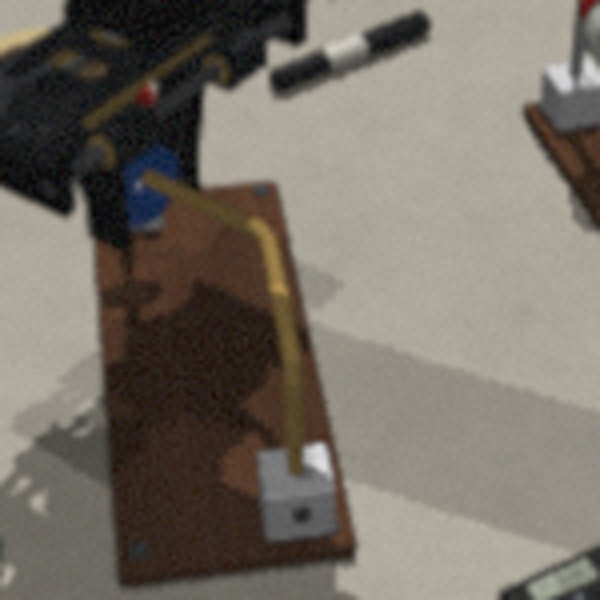

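View pics/si5.png

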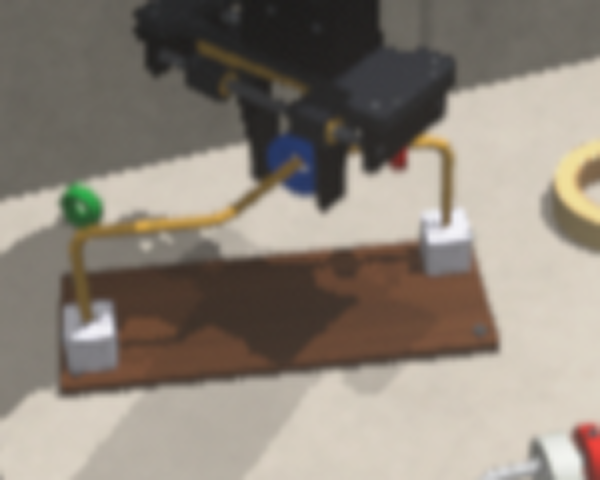

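The ring is on the rod at the start of the second bend, still with no force. Turning back.

Emit:
arm_command:
  targets:
    - [[-0.0001,0,-0.002,0,5,0],[-0.0001,0,-0.002,0,5,0],[-0.0001,0,-0.002,0,5,0],[-0.0001,0,-0.002,0,5,0],[-0.0001,0,-0.002,0,5,0],[-0.0001,0,-0.002,0,5,0],[-0.0001,0,-0.002,0,5,0],[-0.0001,0,-0.002,0,5,0],[0,0,-0.002,0,5,0],[0,0,0,0,0,0]]

```text
time: 7.38
ee_pos: [0.5852, 0.1912, 0.0876]
eef_rot: [0.559, 0.434, -0.433, -0.558]
ft_force: [0.2, -0.1, -1.1]
width: 0.0421
```

Run:
```python
from path import *
where()
```

```text
t 7.38 p [0.5852 0.1912 0.0876] yaw x 75.66 ydir [ 0.001 -0.    -1.   ] z [-0.969  0.248 -0.001] F [ 0.2 -0.1 -1.1] w 0.0421 q [ 0.21  0.54 -0.78  1.61  0.41  1.16  0.65]
stand xy [38.42751309 29.01892201]
```

Emit:
arm_command:
  targets:
    - [[0.0005,0,-0.007,0,0,0],[0.0005,0,-0.007,0,0,0],[0,0,-0.007,0,0,0],[0,0,-0.006,0,0,0],[0,0.002,0,0,0,0],[0,0.0015,0,0,0,0],[0,0,0,0,0,0]]

```text
time: 7.97
ee_pos: [0.6114, 0.186, 0.0836]
eef_rot: [0.558, 0.435, -0.435, -0.557]
ft_force: [0.6, 0.2, -0.8]
width: 0.0425
```

Run:
```python
from path import *
where(); shot("side","si6");shot("scene","sc6")
```

```text
t 7.97 p [0.6114 0.186  0.0836] yaw x 75.94 ydir [ 0.  0. -1.] z [-0.97   0.243 -0.   ] F [ 0.6  0.2 -0.8] w 0.0425 q [ 0.19  0.59 -0.77  1.55  0.43  1.18  0.67]
stand xy [65.09558668 30.3849627 ]
```

View pics/si6.png

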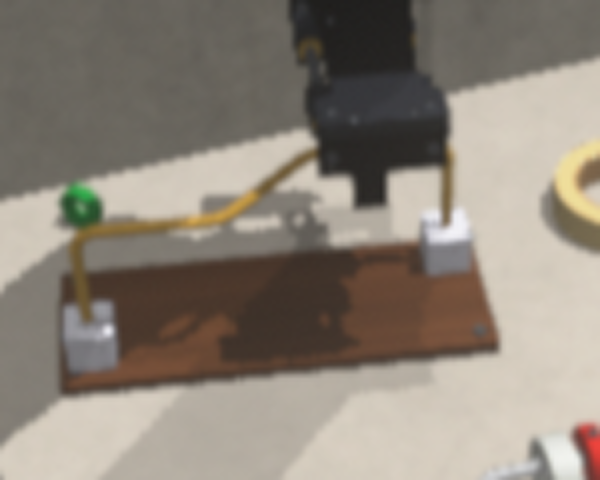

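View pics/sc6.png

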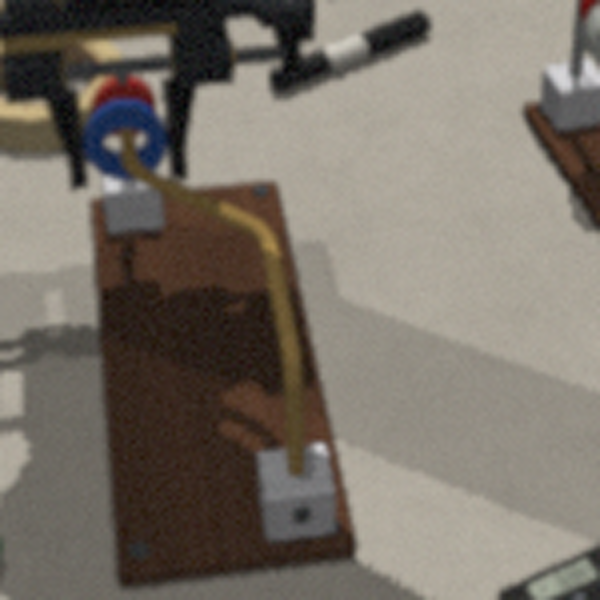

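Emit:
arm_command:
  targets:
    - [[0,0,-0.002,0,0,0],[0,0,-0.002,0,0,0],[0,0,-0.001,0,0,0],[0,0,-0.001,0,0,0],[0,0,0,0,0,0],[0,0,0,0,0,0]]

```text
time: 8.57
ee_pos: [0.6171, 0.1846, 0.0839]
eef_rot: [0.558, 0.435, -0.435, -0.557]
ft_force: [-2.4, 0.0, -0.2]
width: 0.042
```

Emit:
arm_command:
  targets:
    - [[0,0,-0.001,0,0,0],[0,0,0,0,0,0],[0,0,0,0,0,0]]

```text
time: 8.82
ee_pos: [0.6172, 0.1846, 0.0838]
eef_rot: [-0.557, -0.435, 0.436, 0.558]
ft_force: [-7.5, -0.0, 2.0]
width: 0.0421
```

Emit:
arm_command:
  targets:
    - [[0,0,-0.001,0,0,0],[0,0,0,0,0,0],[0,0,0,0,0,0]]

```text
time: 9.07
ee_pos: [0.6174, 0.1846, 0.0836]
eef_rot: [-0.557, -0.434, 0.436, 0.558]
ft_force: [-10.1, -0.1, 3.3]
width: 0.0422
```

The ring is in contact with the stop, reading about 10 N. I'll relax most of the push, then release.

Emit:
arm_command:
  targets:
    - [[0,0,0.001,0,0,0],[0,0,0.0004,0,0,0],[0,0,0,0,0,0],[0,0,0,0,0,0]]

```text
time: 9.4
ee_pos: [0.6174, 0.1846, 0.0838]
eef_rot: [-0.557, -0.435, 0.435, 0.557]
ft_force: [-6.3, 1.5, -0.8]
width: 0.0418
```

Emit:
arm_command:
  targets:
    - [[0,0,0,0,0,0],[0,0,0,0,0,0],[0,0,0,0,0,0],[0,0,0,0,0,0],[0,0,0,0,0,0],[0,0,0,0,0,0],[0,0,0,0,0,0],[0,0,0,0,0,0]]
  hand: 0.85

```text
time: 10.07
ee_pos: [0.6181, 0.1844, 0.0841]
eef_rot: [0.558, 0.435, -0.435, -0.557]
ft_force: [-0.1, -0.7, -0.2]
width: 0.0738
```

Run:
```python
from path import *
where(); shot("scene","sc7")
c=vision.camera("wrist"); cv2.imwrite("pics/w7.png",c["pixels"])
```

```text
t 10.07 p [0.6181 0.1844 0.0841] yaw x 75.92 ydir [ 0.001 -0.    -1.   ] z [-0.97   0.243 -0.001] F [-0.1 -0.7 -0.2] w 0.0738 q [ 0.19  0.6  -0.76  1.53  0.43  1.19  0.68]
stand xy [71.97556742 30.40984514]
```

View pics/sc7.png

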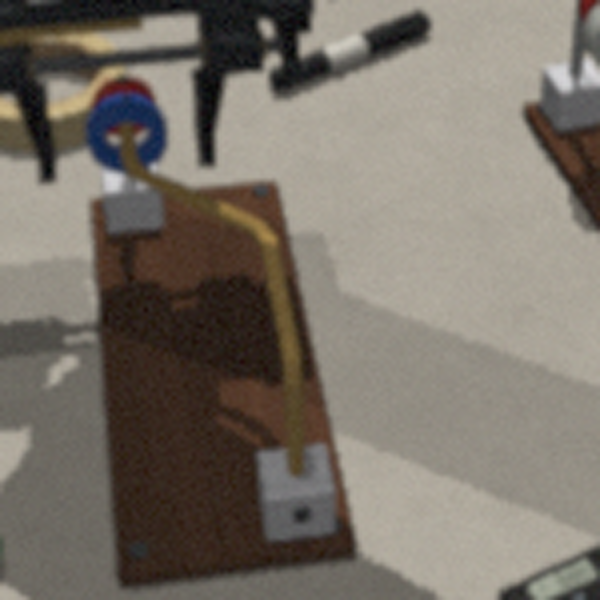

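View pics/w7.png

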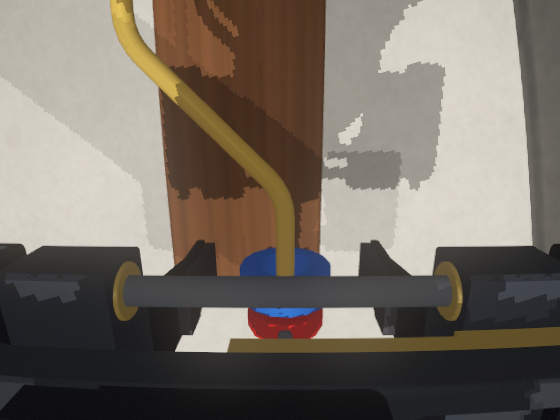

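The fingers are clear of the ring, which sits directly against the red collar (wrist view: blue to red transition at about row 312). Rising straight up.

Emit:
arm_command:
  targets:
    - [[0,-0.01,0,0,0,0],[0,-0.02,0,0,0,0],[0,-0.03,0,0,0,0],[0,-0.03,0,0,0,0],[0,-0.03,0,0,0,0],[0,-0.02,0,0,0,0],[0,-0.02,0.03,0,0,0],[0,0,0.04,0,0,0],[0,0,0.04,0,0,0],[0,0,0.02,0,0,0],[0,0,0,0,0,0]]

```text
time: 11.08
ee_pos: [0.4878, 0.2186, 0.2455]
eef_rot: [0.557, 0.437, -0.436, -0.555]
ft_force: [0.9, 0.3, 1.0]
width: 0.0742
```

Run:
```python
from path import *
where(); shot("scene","sc8"); 
c=vision.camera("side"); cv2.imwrite("pics/si8.png",cv2.resize(c["pixels"][130:280,210:370],None,fx=4,fy=4,interpolation=cv2.INTER_CUBIC))
```

```text
t 11.08 p [0.4878 0.2186 0.2455] yaw x 76.23 ydir [ 0.003 -0.001 -1.   ] z [-0.971  0.238 -0.003] F [0.9 0.3 1. ] w 0.0742 q [ 0.29  0.22 -0.91  1.63  0.18  1.38  0.69]
stand xy [-62.74946052  31.95801727]
```

View pics/sc8.png

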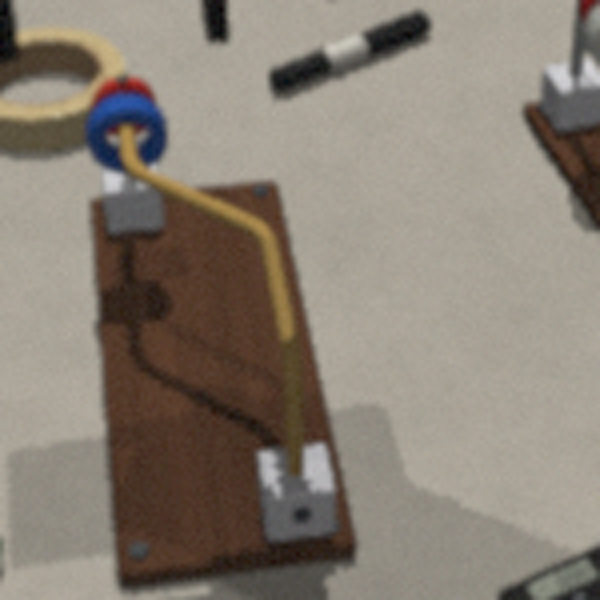

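View pics/si8.png

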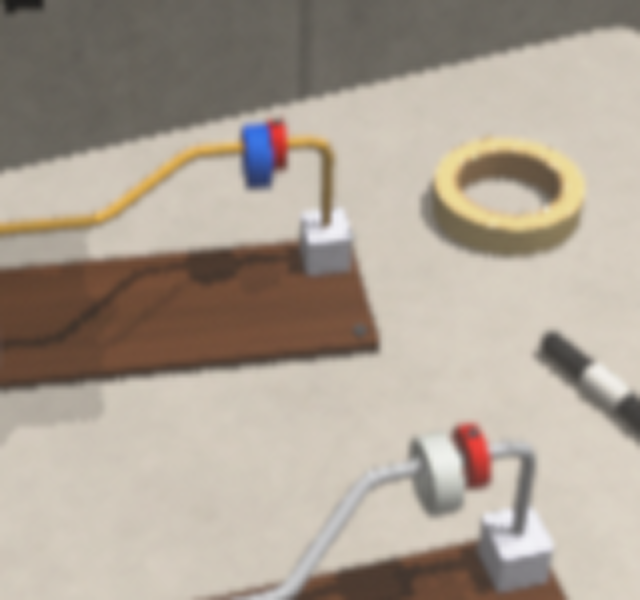

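The side crop shows the blue ring (258,155) touching the red stop (280,145), hanging free. The white ring has not moved. Handing in.

```bash
python3 -c "
from bench import r
print(r.close_job())"
```

```text
the job is handed in; nothing more can be done
None
```

The blue ring is now resting against the red stop on the brass rod, released and hanging free. I pinched it from above with 10 N and slid it along the rod, turning it through both bends. I kept going until I felt it touch the stop, then eased off, opened the fingers and drew the arm clear. The job was handed in at about 11 s.

- **Forces:** the wrist read no real force at any check round the bends. It peaked at about 10 N against the stop.
- **Position:** at release the tool was at x 72.0, y 30.4 mm in the stand's frame, against a home of 72, 30.
- **Final pictures:** the scene and side views show the blue ring touching the collar with no gap. The white ring is still near its own stop, as before.
- **Disagreement:** the camera fits of the stand's pose differed by about 3 mm. I used the wrist camera's fit, and the position at release agreed with it.

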